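# Hang the battery grinder on the spring-balanced swing arm

### The arm

A 6-joint arm with a two-finger parallel gripper is mounted at the origin on a cart in front of the work surface, level with it; the furniture and walls round the work are solid. World frame = base frame: x ahead of the robot, y to its left, z up, the work surface at z = 0. Lengths are in m, angles in rad, forces in N, time in s.
With the tool pointing down it reaches from about 0.375 to 0.975 m from the base axis. Payload 3.8 kg.
Tool frame: the origin (TCP) lies between the finger pads; the fingertips stand 22 mm ahead of it and the grasp point (between the pads) lies 3 mm ahead of it (bot.finger_overhang is the distance from the TCP to the fingertips, in m); x points along the fingers, y is the direction in which the jaws open and shut, and the axes are right-handed (so a half turn about x gives the same grasp; the last joint's range is limited). The gripper opens to 85 mm and grips with 20 to 120 N. Pads are 22 mm wide; open, the fingers measure 114 mm over their backs; the gripper's body (76 mm by 85 mm) begins 54 mm behind the grasp point. The pads swing forward as they close: fully open they stand 13 mm farther back than shut.
Start: joints at [-1.34, 0.264, 1.604, -0, 1.274, -0.037], TCP at [0.179, -0.651, 0.253] pointing down, gripper open.
Joint ranges: [-2.63, 2.63], [-0.94, 2.18], [0.31, 2.57], [-1.31, 4.45], [0, 2.66], [-2.55, 2.55]. Speed limits (rad/s): [2.57, 2.57, 3.14, 3.14, 3.14, 3.14].

### API

Orientations are given as a rotation vector (axis times angle).
In Python, from workcell import bot gives the robot as it stands. The module is installed in compiled form; this text tells all that it offers.
- The arm moves only by the tool arm_command, never from a script. Its argument "series" is a list that holds one entry, the list of rows, each a list of 7 numbers: the turn, a rotation vector about the tool's x, y, z in rad, then the shift along the tool's x, y, z in cm, then the opening, from 0 (shut) to 1 (fully open). In form: [[[rx, ry, rz, x, y, z, grip], ...]]. A call has 1 to 10 rows; each row shifts and turns the pose as measured when the row begins, along the tool's axes as they then stand; what a row does not reach is not made up. A row lasts 1/10 s, in which the tool goes at most 50 mm and 8.59 degrees, less where a joint would pass 70% of its speed; a pose out of reach is approached as far as the arm can. A call is refused whole if a number of a shift passes 5 or a number of a turn 0.15, either way. A call with a gripper value outside its range is refused whole. The fingers move at their own pace and stop on an object; "newtons" is the grip in N (left out, the last holds). Time passes only in rows, so rows that do not move let the fingers close. It gives the time, the measured TCP pose, the force and the opening at its end, in the units of the state.
- bot.read_state(): the state, without advancing time (a new reading comes with each control period).
- bot.read_camera(name): name is "scene" or "top"; returns (picture, depth): 480x640x3 uint8, blue, green, red; 480x640 float32, m along the optical axis (not along the pixel's ray), 0 where there is no reading.
- bot.camera_info(name): a dict with "K" (3x3 intrinsics, pixels), "dist_coeffs" ([k1, k2, p1, p2, k3] as OpenCV has them; the pictures are not rectified), "extrinsics" (4x4, takes a point from camera to world coordinates). Camera axes: x right, y down, z forward; pixel columns grow to the right and rows downward; lengths in m; the calibration is good to about 2 mm. A picture is of the moment at which its call begins. camera_info takes no time and is no camera call.
- bot.finish_job(): hands the job in, once; it reports no verdict.
The state is a dict: "time": time; "q": joint angles; "joint_vel": joint speeds; "joint_torque": joint torques, N m; "tool_pos": TCP position; "tcp_rot": TCP orientation; "wrist_force": force on the tool from outside, world axes, zero at the start; "torque": the same for the moment, N m; "width": opening from 0.0 (shut) to 1.0 (fully open).
Only numpy, scipy, OpenCV 4.12 (cv2) and the standard library are available. Lean on these libraries where they do the work, as an engineer would, in place of code of your own. Each camera call takes 0.05 s, during which the arm holds its last target.

### The job

Take the straight battery grinder out of its bench cup and hang it, nose down, in the fork of the spring-balanced swing arm: its neck goes in through the fork's open mouth and its brass collar drops into the round recess. The arm sinks under the weight, so ride it down slowly with the grinder in hand, following its swing without forcing it down or sideways, and let go only when the arm carries the whole weight, so that it neither drops nor springs up when released. The battery fitted may be a light or a heavy one; leave the loose things on the bench where they are.

Things in the scene. Friction and masses are not known exactly. Their poses are not given: they have to be found in the camera images.
- grinder: straight battery grinder, loose, round, 190 mm long, 0.35 to 0.9 kg by the battery fitted, nose down in the cup at the start. Origin: centre of the nose end; z up along the tool. From the nose up: grey motor body 40 mm dia to 74 mm, tapering to 26 mm at 85 mm; bright neck 24 mm dia to 115 mm; brass collar 42 mm dia to 123 mm; black grip 34 mm dia to 190 mm
- collar (a point): on the grinder's axis at the underside of the brass collar, 115 mm above the nose end; axes as the grinder's
- grip (a point): on the grinder's axis in the middle of the black grip, 155 mm above the nose end, 40 mm above point collar: grip here from above, 34 mm across, 35 mm below the tool's top
- cup_stand: fixed round cup on a flat foot 100 mm dia; cup 56 mm outside, 47 mm bore, rim 68 mm above the bench, inner floor 14 mm above the bench. Origin: centre of its underside, on the bench. The grinder is lifted straight up 60 mm to clear it
- fork_seat (a point): centre of the floor of the round recess in the arm's aluminium fork, where point collar comes to rest; moves with the arm, 268 mm above the bench unloaded. Recess 45 mm dia with a rim 5 mm high above this point, 60 mm across outside. z stays up as the arm sinks (it is a parallelogram); x points level from mouth to post
- fork_mouth (a point): point in front of the fork's open mouth, 50 mm from fork_seat along its -x and level with it; the fork's lips end 35 mm from fork_seat. Slot through plate and rim from mouth to recess 28 mm wide; fork plate 8 mm thick below this height. The fork starts to sink at about 1.5 N, then 15 mm per N, lightly damped; the grinder takes it 30 to 115 mm down, by battery; bottom stop 145 mm down
- fork_head: the arm's fork head; origin at its upper pivot, 78 mm behind (+x) and 52 mm above fork_seat; axes as fork_seat's. Upright 54 mm behind fork_seat, 67 mm high above it, 50 mm wide. The head hangs on two parallel links 220 mm long that slope up to it by 0.30 rad unloaded: sinking, it moves on an arc of 220 mm radius, out along -x by up to 10 mm. The arm swings sideways on its post at about 1.5 N
- nozzle_dip: small blue and white round tin, 60 mm dia, 42 mm tall; bystander; origin at centre of its underside
- spatter_spray: white spray can with red cap, 53 mm dia, 194 mm tall; bystander; origin at centre of its underside

How it is judged:
By the outcome, as a careful person would: the job done as asked, in the order asked, and still so for the second after the job is handed in, with the robot touching nothing.
It also fails if it takes over 61 s, if anything falls off the work surface, if the arm or the gripper's body presses on something with over 40 N, if the wrist force passes 120 N, or if a joint passes its speed limit or range.

## Working session

There is one attempt and no reset: what is moved stays moved. The work goes in short steps, Python scripts to look and compute and a tool call to move; the robot and the scene stay as the last step left them, time stands still between calls to the robot, and variables do not carry over. Pictures are saved under pics/ and viewed, and the job is handed in when it is done.

Besides the shell and the picture viewer there is one more tool, called after "Emit:" by a JSON object that holds its "api" and its "payload", one argument or row to a line. arm_command: Moves the arm, as the interface text tells. Its arguments: {"type":"object","properties":{"series":{"type":"array"},"newtons":{"type":"number"}},"required":["series"]}

```bash
mkdir -p pics; python3 - <<'E'
from workcell import bot
import cv2,numpy as np
print(bot.read_state(), bot.finger_overhang)
for n in("scene","top"):
    p,d=bot.read_camera(n); cv2.imwrite(f"pics/{n}0.png",p); np.save(f"pics/{n}0d.npy",d)
    i=bot.camera_info(n); print(n,{k:np.round(v,4).tolist() for k,v in i.items()})
E
```

```text
{'time': 0.0, 'q': array([-1.33991478e+00,  2.64752484e-01,  1.60541828e+00, -1.69797549e-05,
        1.27376563e+00, -3.68751222e-02]), 'joint_vel': array([ 0.00069638,  0.00051312,  0.0009521 , -0.00106585, -0.00192307,
       -0.00075082]), 'joint_torque': array([ 1.59438014e-04, -5.15107369e+01, -3.67315793e+01, -1.15906510e-04,
        1.29452418e-02, -1.22511605e-05]), 'tool_pos': array([ 0.17842712, -0.65023862,  0.25193857]), 'tcp_rot': array([ 2.0791035 ,  0.28250706, -2.07961365]), 'wrist_force': array([-0.36484842,  0.26419734, -0.40246321]), 'torque': array([-0.07542094, -0.03415965, -0.00408252]), 'width': 0.9977561294363195} 0.022
scene {'K': [[470.3284, 0.0, 317.0881], [0.0, 470.3284, 237.476], [0.0, 0.0, 1.0]], 'dist_coeffs': [-0.0075, 0.0, 0.0, 0.0, 0.0], 'extrinsics': [[-0.9105, -0.2314, 0.3427, 0.1109], [-0.4135, 0.5272, -0.7423, 0.7352], [-0.0089, -0.8176, -0.5757, 0.8078], [0.0, 0.0, 0.0, 1.0]]}
top {'K': [[436.7462, 0.0, 321.5233], [0.0, 436.7462, 237.9341], [0.0, 0.0, 1.0]], 'dist_coeffs': [-0.0838, 0.0, 0.0, 0.0, 0.0], 'extrinsics': [[0.0122, -0.9927, 0.1201, 0.3633], [-0.9999, -0.012, 0.0026, -0.0327], [-0.0011, -0.1201, -0.9928, 1.0773], [0.0, 0.0, 0.0, 1.0]]}
```

View pics/scene0.png

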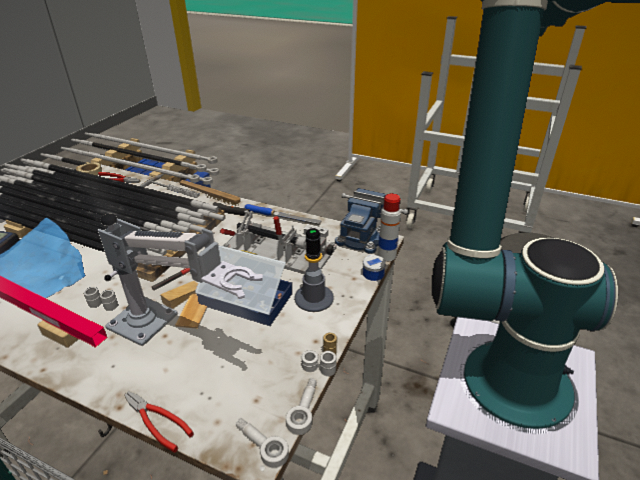

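View pics/top0.png

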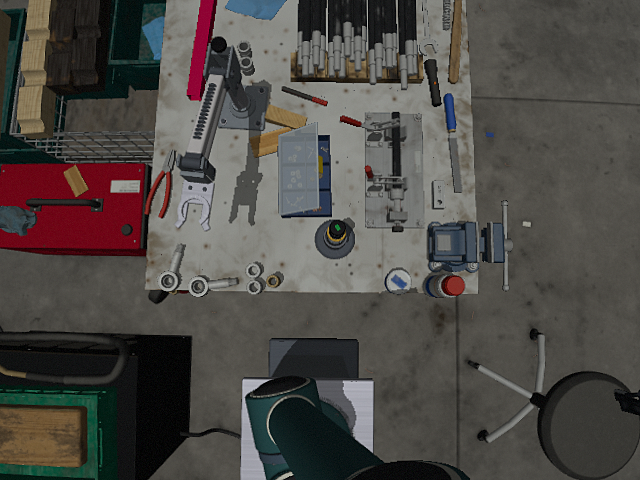

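The scene view shows the grinder in its cup at about (313,270) and the fork at (238,280). In the top view they are at (336,235) and (193,205). The spray can and tin are on the far right. Next I'll measure both.

```bash
cat > h.py <<'E'
from workcell import bot
import cv2,numpy as np
def ray(n,uv):
    i=bot.camera_info(n);E=i["extrinsics"]
    u=cv2.undistortPoints(np.array(uv,float).reshape(-1,1,2),i["K"],i["dist_coeffs"]).reshape(-1,2)
    r=np.c_[u,np.ones(len(u))]
    return E[:3,3],r@E[:3,:3].T
def onz(n,uv,z):
    o,r=ray(n,uv); return o+r*((z-o[2])/r[:,2])[:,None]
def cloud(n,d):
    v,u=np.mgrid[0:480,0:640]
    o,r=ray(n,np.c_[u.ravel(),v.ravel()])
    P=(o+r*d.reshape(-1,1)).reshape(480,640,3); P[d==0]=np.nan; return P
def proj(n,P):
    i=bot.camera_info(n);E=np.linalg.inv(i["extrinsics"])
    return cv2.projectPoints(np.array(P,float).reshape(-1,3),cv2.Rodrigues(E[:3,:3])[0],E[:3,3],i["K"],i["dist_coeffs"])[0].reshape(-1,2)
E
python3 - <<'E'
from h import *
np.set_printoptions(suppress=True,precision=4)
for n in("top","scene"):
    p=cv2.imread(f"pics/{n}0.png");d=np.load(f"pics/{n}0d.npy");P=cloud(n,d)
    c=(150,140,240,160) if n=="top" else (180,190,200,150)
    x,y,w,h=c
    cv2.imwrite(f"pics/{n}z.png",cv2.resize(p[y:y+h,x:x+w],None,fx=3.3 if n=="top" else 4,fy=3.3 if n=="top" else 4,interpolation=cv2.INTER_CUBIC))
    Z=P[...,2]
    m=(P[...,0]>0.3)&(P[...,0]<0.9)&(Z>0.1)&(Z<0.5)
    k,l,s,cc=cv2.connectedComponentsWithStats(m.astype(np.uint8))
    for j in range(1,k):
        if s[j,4]>40:
            q=P[l==j];print(n,s[j],cc[j],np.nanmin(q,0),np.nanmax(q,0),np.nanmedian(q,0))
    hsv=cv2.cvtColor(p,cv2.COLOR_BGR2HSV)
    br=cv2.inRange(hsv,(12,110,90),(35,255,255))>0
    k,l,s,cc=cv2.connectedComponentsWithStats(br.astype(np.uint8))
    for j in range(1,k):
        if s[j,4]>15: print("brass",n,s[j],cc[j],np.nanmedian(P[l==j],0))
E
```

```text
top [ 174   36   70  195 5335] [207.3634 129.7983] [0.4736 0.1499 0.1001] [0.8561 0.2497 0.3369] [0.6596 0.189  0.2737]
top [340 115  22  11 133] [349.3835 120.2105] [ 0.7468 -0.1194  0.1001] [ 0.7608 -0.0692  0.1348] [ 0.7529 -0.0901  0.1186]
top [388 118  12   9  66] [393.8485 122.1515] [ 0.747  -0.2075  0.1005] [ 0.7622 -0.1826  0.1238] [ 0.7528 -0.1947  0.1102]
top [ 302  122   21   88 1215] [311.9951 165.9704] [ 0.5457 -0.0295  0.1   ] [0.7465 0.0186 0.1312] [ 0.6445 -0.0063  0.114 ]
top [364 166  10  14  81] [368.6173 172.0123] [ 0.6159 -0.1446  0.101 ] [ 0.6302 -0.1196  0.173 ] [ 0.6193 -0.1307  0.1581]
top [327 219  19  22 327] [336.3211 229.9235] [ 0.4728 -0.0812  0.1335] [ 0.509  -0.042   0.2084] [ 0.4873 -0.0613  0.2024]
top [ 435  222   45   41 1129] [462.3552 242.0762] [ 0.4296 -0.3802  0.1   ] [ 0.5196 -0.2867  0.1275] [ 0.4754 -0.3505  0.1175]
top [487 222  17  41 614] [494.5505 242.2557] [ 0.4297 -0.436   0.1002] [ 0.5199 -0.4051  0.1278] [ 0.4744 -0.4161  0.1215]
top [431 273  35  25 670] [447.7985 285.4104] [ 0.3519 -0.3254  0.1001] [ 0.4034 -0.2759  0.1983] [ 0.377
[... 2954 characters left out ...]
brass scene [180 180  60  21 256] [211.4336 190.5664] [ 1.0074 -0.3748  0.0305]
brass scene [ 12 224  10   4  16] [ 16.625  225.5625] [1.4246 0.0439 0.0338]
brass scene [165 250  13   7  50] [170.2  253.02] [ 0.9111 -0.034   0.0316]
brass scene [305 253  18  10  73] [313.6575 258.5479] [ 0.4795 -0.0472  0.1363]
brass scene [ 161  281   46   46 1025] [186.3151 304.2966] [0.7598 0.0975 0.0073]
brass scene [ 38 324   8   8  24] [ 41.75  327.125] [0.9951 0.3114 0.0364]
brass scene [324 333  12  10  62] [329.3387 338.2581] [0.3833 0.0903 0.0497]
brass scene [ 59 336   9  11  30] [ 63.3667 340.1333] [0.9279 0.3142 0.0247]
brass scene [329 344   7   6  24] [331.7917 346.7083] [0.3737 0.0969 0.034 ]
```

```bash
ls pics
```

```text
scene0.png
scene0d.npy
scenez.png
top0.png
top0d.npy
topz.png
```

View pics/topz.png

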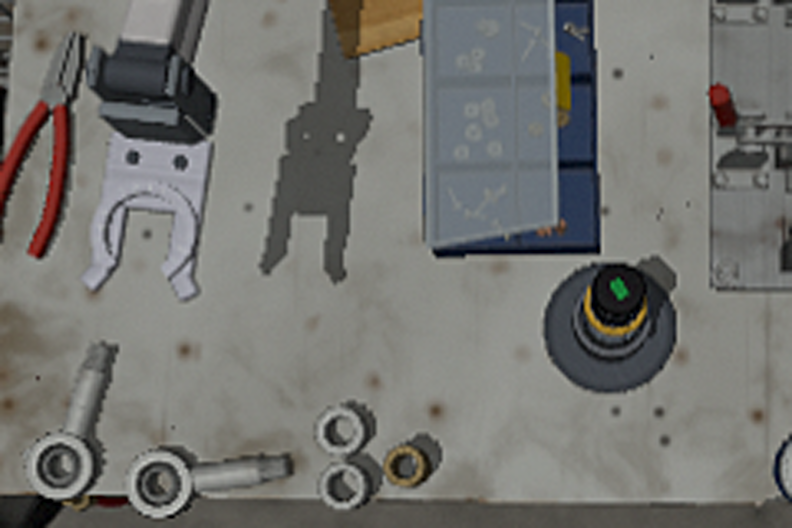

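View pics/scenez.png

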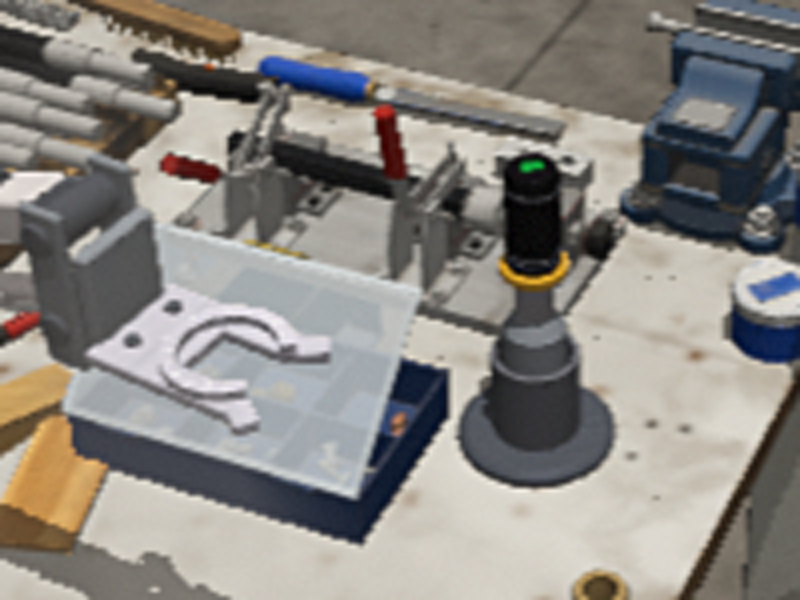

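```bash
python3 - <<'E'
from h import *
np.set_printoptions(suppress=True,precision=4,linewidth=150)
for n in("top","scene"):
    d=np.load(f"pics/{n}0d.npy");P=cloud(n,d);X,Y,Z=P[...,0],P[...,1],P[...,2]
    near=(abs(X-.49)<.05)&(abs(Y+.06)<.05)
    q=P[near&(Z>.19)&(Z<.22)];print(n,"top disc",len(q),q.min(0),q.max(0),q.mean(0))
    q=P[near&(Z>.135)&(Z<.19)]
    if len(q)>10: # circle fit
        for lo,hi in((.148,.19),(.125,.136)):
            g=P[near&(Z>lo)&(Z<hi)]
            if len(g)<8: continue
            A=np.c_[2*g[:,:2],np.ones(len(g))];s=np.linalg.lstsq(A,(g[:,:2]**2).sum(1),rcond=None)[0]
            print(n,lo,"circ",s[:2],np.sqrt(s[2]+s[:2]@s[:2]),len(g))
    g=P[near&(Z>.06)&(Z<.075)];print(n,"cup rim",len(g),g.min(0),g.max(0))
    # fork
    f=(X>.43)&(X<.62)&(Y>.12)&(Y<.3)
    for lo,hi in((.263,.270),(.2705,.276),(.276,.34)):
        g=P[f&(Z>lo)&(Z<hi)]; print(n,"fork",lo,hi,len(g),len(g) and (g.min(0),g.max(0),np.median(g,0)))
    g=P[f&(Z>.2)];print(np.histogram(g[:,2],bins=np.arange(.25,.345,.005)))
    m=(f&(Z>.255)&(Z<.29)).astype(np.uint8)*255
    cv2.imwrite(f"pics/{n}mask.png",m)
E
```

```text
top top disc 225 [ 0.4759 -0.0782  0.1905] [ 0.509  -0.0453  0.2084] [ 0.4911 -0.0614  0.203 ]
top 0.148 circ [ 0.4923 -0.0617] 0.01663367279362095 33
top 0.125 circ [ 0.4922 -0.0623] 0.018806294553380974 15
top cup rim 107 [ 0.4647 -0.0872  0.0602] [ 0.5113 -0.0357  0.0748]
top fork 0.263 0.27 797 (array([0.4736, 0.1749, 0.2631]), array([0.6198, 0.2497, 0.27  ]), array([0.5406, 0.2051, 0.2679]))
top fork 0.2705 0.276 375 (array([0.4842, 0.1751, 0.2705]), array([0.5943, 0.2434, 0.276 ]), array([0.5241, 0.2071, 0.2729]))
top fork 0.276 0.34 994 (array([0.499 , 0.1742, 0.276 ]), array([0.6197, 0.2366, 0.3369]), array([0.5842, 0.1996, 0.3238]))
(array([  6,   7,  64, 749, 394,  76,  42,  31,  29,  32,  30,  27, 102,  79, 130, 251, 158,  31]), array([0.25 , 0.255, 0.26 , 0.265, 0.27 , 0.275, 0.28 , 0.285, 0.29 , 0.295, 0.3  , 0.305, 0.31 , 0.315, 0.32 , 0.325, 0.33 , 0.335, 0.34 ]))
scene top disc 159 [ 0.4717 -0.0751  0.1904] [ 0.5037 -0.0433  0.2076] [ 0.4865 -0.0556  0.2006]
scene 0.148 circ [ 0.4886 -0.0599] 0.015516359436428427 223
scene 0.125 circ [ 0.4882 -0.0602] 0.0188139479936068 41
scene cup rim 172 [ 0.4595 -0.0864  0.06  ] [ 0.5163 -0.0321  0.0744]
scene fork 0.263 0.27 704 (array([0.4717, 0.1783, 0.263 ]), array([0.5972, 0.2514, 0.27  ]), array([0.5317, 0.2165, 0.2679]))
scene fork 0.2705 0.276 362 (array([0.4848, 0.1825, 0.2705]), array([0.6001, 0.2443, 0.276 ]), array([0.527 , 0.2169, 0.273 ]))
scene fork 0.276 0.34 1182 (array([0.5597, 0.18  , 0.276 ]), array([0.6199, 0.2344, 0.3368]), array([0.5779, 0.2147, 0.3139]))
(array([ 20,  19, 133, 632, 374,  84,  72,  68,  72,  77,  82,  83, 123, 106, 116, 182, 121,  14]), array([0.25 , 0.255, 0.26 , 0.265, 0.27 , 0.275, 0.28 , 0.285, 0.29 , 0.295, 0.3  , 0.305, 0.31 , 0.315, 0.32 , 0.325, 0.33 , 0.335, 0.34 ]))
```

```bash
python3 - <<'E'
from h import *
im=np.full((600,800,3),255,np.uint8)
for k,n in enumerate(("top","scene")):
    d=np.load(f"pics/{n}0d.npy");P=cloud(n,d);X,Y,Z=P[...,0],P[...,1],P[...,2]
    f=(X>.43)&(X<.62)&(Y>.12)&(Y<.3)&(Z>.255)
    for x,y,z in P[f]:
        c=(0,0,255) if .2705<z<.276 else (255,0,0) if z<.2705 else (0,160,0)
        cv2.circle(im,(int(200+400*k-(y-.21)*3000),int(400-(x-.52)*3000)),2,c,-1)
cv2.imwrite("pics/plan.png",im)
E
```

```text
(no output)
```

View pics/plan.png

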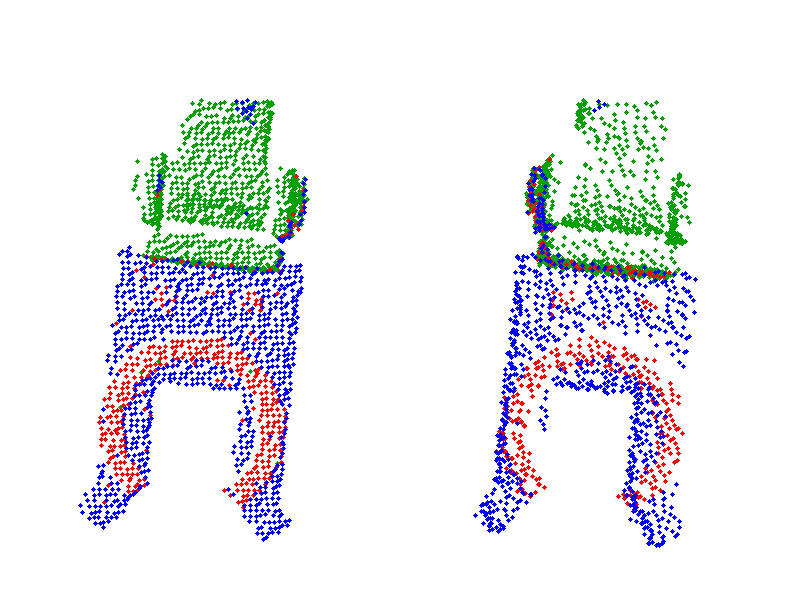

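```bash
cat > fork.py <<'E'
from h import *
def forkfit(P,z0,xy=(.52,.21),th=None):
    X,Y,Z=P[...,0],P[...,1],P[...,2]
    f=(np.hypot(X-xy[0],Y-xy[1])<.1)
    g=P[f&(Z>z0+.0025)&(Z<z0+.008)][:,:2]
    c=np.array(xy)
    for _ in range(30):
        r=np.hypot(*(g-c).T);s=g[(r>.018)&(r<.034)]
        t=least(s,c); c=t
    r=np.hypot(*(s-c).T)
    # axis from upright face points
    u=P[f&(Z>z0+.02)&(Z<z0+.06)][:,:2]
    return c,np.median(r),len(s),u
from scipy.optimize import least_squares
def least(s,c): return least_squares(lambda p:np.hypot(*(s-p).T)-.02625,c,loss='soft_l1',f_scale=.002).x
E
python3 - <<'E'
from fork import *
np.set_printoptions(suppress=True,precision=4,linewidth=150)
for n in("top","scene"):
    P=cloud(n,np.load(f"pics/{n}0d.npy"));X,Y,Z=P[...,0],P[...,1],P[...,2]
    c,r,k,u=forkfit(P,.268);print(n,c,r,k)
    # front face of upright: points within 3mm of min-x per y bin
    u=u[(u[:,1]>.178)&(u[:,1]<.23)]
    L=[]
    for y in np.arange(.178,.23,.004):
        b=u[(u[:,1]>=y)&(u[:,1]<y+.004)]
        if len(b)>2:L.append([np.percentile(b[:,0],15),b[:,1].mean()])
    L=np.array(L);a=np.polyfit(L[:,1],L[:,0],1);print("upright line slope",a[0],"dist",(np.polyval(a,c[1])-c[0])/np.hypot(1,a[0]))
    pl=P[(abs(Z-.266)<.005)&(X>.48)&(X<.57)&(Y>.12)&(Y<.3)]
    # side edges of plate
    rows=[]
    for x in np.arange(.515,.565,.004):
        b=pl[(pl[:,0]>=x)&(pl[:,0]<x+.004)];rows.append([x+.002,b[:,1].min(),b[:,1].max()])
    rows=np.array(rows);print(np.polyfit(rows[:,0],rows[:,1],1),np.polyfit(rows[:,0],rows[:,2],1))
E
```

```text
top [0.5106 0.2121] 0.026971849362017353 300
upright line slope -0.01582403700420338 dist 0.05593179619643922
[-0.0969  0.2307] [-0.0672  0.2744]
scene [0.5094 0.2134] 0.026439557624950222 265
upright line slope 0.029299649195801365 dist 0.05524141039379014
[-0.1883  0.287 ] [-0.1177  0.3036]
```

```bash
cat > plan.py <<'E'
import sys
from h import *
from scipy.spatial.transform import Rotation as R
TH=-0.097
def Rt(th=TH):
    xf=np.array([np.cos(th),np.sin(th),0]);yf=np.array([-np.sin(th),np.cos(th),0]);return np.c_[[0,0,-1],yf,xf]
def plan(target,th=TH,n=None,flip=False):
    s=bot.read_state();p=s["tool_pos"];A=R.from_rotvec(s["tcp_rot"])
    M=Rt(th)
    if flip: M=M@np.diag([1,-1,-1])
    B=R.from_matrix(M);rv=(A.inv()*B).as_rotvec();d=np.array(target)-p
    k=n or int(np.ceil(max(np.linalg.norm(d)/.045,np.linalg.norm(rv)/.13,1)))
    print("t",s["time"],"p",np.round(p,4),"F",np.round(s["wrist_force"],2),"w",round(s["width"],3),"q",np.round(s["q"],2),"rv",np.round(rv,3))
    for i in range(k):
        Ai=A*R.from_rotvec(rv*i/k); print(np.round(np.r_[rv/k,Ai.inv().apply(d/k)*100],3).tolist())
if __name__=="__main__":
    a=[float(x) for x in sys.argv[1:]]; plan(a[:3],n=int(a[3]) if len(a)>3 else None)
E
python3 plan.py .4905 -.061 .29 14
```

```text
t 0.1 p [ 0.1785 -0.6503  0.2521] F [-0.    0.07  0.01] w 1.001 q [-1.34  0.26  1.61 -0.    1.27 -0.04] rv [-2.777 -0.003  0.   ]
[-0.198, -0.0, 0.0, -0.263, -3.47, -3.263]
[-0.198, -0.0, 0.0, -0.264, -2.759, -3.883]
[-0.198, -0.0, 0.0, -0.265, -1.94, -4.351]
[-0.198, -0.0, 0.0, -0.266, -1.045, -4.647]
[-0.198, -0.0, 0.0, -0.267, -0.108, -4.762]
[-0.198, -0.0, 0.0, -0.268, 0.832, -4.69]
[-0.198, -0.0, 0.0, -0.269, 1.74, -4.434]
[-0.198, -0.0, 0.0, -0.27, 2.58, -4.004]
[-0.198, -0.0, 0.0, -0.271, 3.318, -3.417]
[-0.198, -0.0, 0.0, -0.271, 3.926, -2.697]
[-0.198, -0.0, 0.0, -0.271, 4.381, -1.87]
[-0.198, -0.0, 0.0, -0.272, 4.663, -0.97]
[-0.198, -0.0, 0.0, -0.272, 4.763, -0.032]
[-0.198, -0.0, 0.0, -0.271, 4.676, 0.907]
```

```bash
sed -i 's/flip=False/flip=True/' plan.py; python3 plan.py .4905 -.061 .29 15
```

```text
t 0.1 p [ 0.1785 -0.6503  0.2521] F [-0.    0.07  0.01] w 1.001 q [-1.34  0.26  1.61 -0.    1.27 -0.04] rv [0.365 0.    0.002]
[0.024, 0.0, 0.0, -0.246, -3.239, -3.046]
[0.024, 0.0, 0.0, -0.246, -3.312, -2.966]
[0.024, 0.0, 0.0, -0.247, -3.383, -2.885]
[0.024, 0.0, 0.0, -0.247, -3.452, -2.802]
[0.024, 0.0, 0.0, -0.247, -3.519, -2.717]
[0.024, 0.0, 0.0, -0.248, -3.584, -2.63]
[0.024, 0.0, 0.0, -0.248, -3.647, -2.542]
[0.024, 0.0, 0.0, -0.249, -3.708, -2.453]
[0.024, 0.0, 0.0, -0.249, -3.766, -2.362]
[0.024, 0.0, 0.0, -0.25, -3.823, -2.27]
[0.024, 0.0, 0.0, -0.25, -3.877, -2.176]
[0.024, 0.0, 0.0, -0.251, -3.928, -2.081]
[0.024, 0.0, 0.0, -0.251, -3.978, -1.985]
[0.024, 0.0, 0.0, -0.252, -4.025, -1.888]
[0.024, 0.0, 0.0, -0.252, -4.07, -1.79]
```

Emit:
{"api": "arm_command", "payload": {
  "series": [
    [[0.024,0,0,-0.5,-3.2,-3.0,1],[0.024,0,0,-0.5,-3.3,-3.0,1],[0.024,0,0,-0.5,-3.4,-2.9,1],[0.024,0,0,-0.5,-3.5,-2.8,1],[0.024,0,0,-0.5,-3.5,-2.7,1],[0.024,0,0,-0.5,-3.6,-2.6,1],[0.024,0,0,-0.5,-3.6,-2.5,1],[0.024,0,0,-0.3,-3.7,-2.5,1],[0.024,0,0,0,-3.8,-2.4,1],[0.024,0,0,0,-3.8,-2.3,1]]
  ]
}}

```text
time: 1.1
tool_pos: [0.3908, -0.247, 0.2859]
tcp_rot: [-2.216, -0.019, 2.224]
wrist_force: [0.1, -0.1, -0.5]
width: 1.001
```

```bash
python3 plan.py .4905 -.061 .29
```

```text
t 1.1 p [ 0.3908 -0.247   0.2859] F [ 0.12 -0.14 -0.47] w 1.001 q [-0.62 -0.16  1.99  0.01  1.32  0.94] rv [0.104 0.004 0.01 ]
[0.021, 0.001, 0.002, -0.052, -3.707, -2.019]
[0.021, 0.001, 0.002, -0.058, -3.748, -1.942]
[0.021, 0.001, 0.002, -0.064, -3.787, -1.863]
[0.021, 0.001, 0.002, -0.07, -3.825, -1.784]
[0.021, 0.001, 0.002, -0.076, -3.861, -1.704]
```

Emit:
{"api": "arm_command", "payload": {
  "series": [
    [[0.021,0.001,0.002,0,-3.7,-2.0,1],[0.021,0.001,0.002,0,-3.7,-1.9,1],[0.021,0.001,0.002,0,-3.8,-1.9,1],[0.021,0.001,0.002,0,-3.8,-1.8,1],[0.021,0.001,0.002,0,-3.8,-1.7,1],[0,0,0,0,0,0,1]]
  ]
}}

```text
time: 1.7
tool_pos: [0.4933, -0.0491, 0.2853]
tcp_rot: [-2.172, 0.105, 2.17]
wrist_force: [0.2, -1.0, 0.4]
width: 0.997
```

```bash
python3 plan.py .4905 -.061 .172; python3 - <<'E'
from h import *
p,d=bot.read_camera("scene");cv2.imwrite("pics/s1.png",cv2.resize(p[120:320,200:440],None,fx=3,fy=3))
E
```

```text
t 1.7 p [ 0.4933 -0.0491  0.2853] F [ 0.19 -1.03  0.42] w 0.997 q [-0.15 -0.1   1.94  0.    1.3   1.52] rv [-0.001 -0.001  0.001]
[-0.0, -0.0, 0.0, 3.775, 0.408, 0.059]
[-0.0, -0.0, 0.0, 3.775, 0.407, 0.058]
[-0.0, -0.0, 0.0, 3.775, 0.405, 0.057]
```

View pics/s1.png

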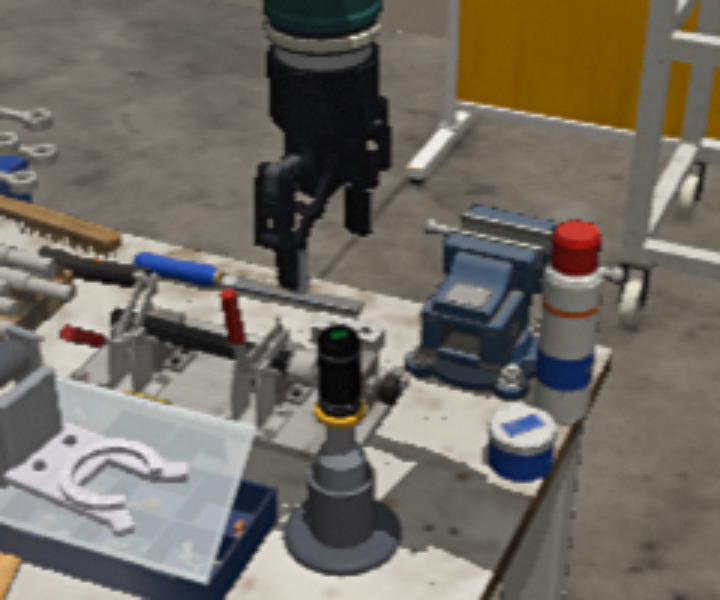

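The gripper hangs above the grinder and is about 12 mm off in y. I'll correct that, then descend.

Emit:
{"api": "arm_command", "payload": {
  "series": [
    [[0,0,0,0,1.2,0.2,1],[0,0,0,0,0,0,1],[0,0,0,2,0,0,1],[0,0,0,2,0,0,1]]
  ]
}}

```text
time: 2.15
tool_pos: [0.4888, -0.0683, 0.2468]
tcp_rot: [-2.175, 0.114, 2.166]
wrist_force: [-0.7, 0.9, -0.2]
width: 1.002
```

```bash
python3 plan.py .4905 -.061 .172
```

```text
t 2.15 p [ 0.4888 -0.0683  0.2468] F [-0.69  0.89 -0.17] w 1.002 q [-0.19 -0.08  1.99 -0.    1.23  1.49] rv [-0.005 -0.004 -0.003]
[-0.002, -0.002, -0.001, 3.74, -0.384, -0.03]
[-0.002, -0.002, -0.001, 3.741, -0.379, -0.039]
```

Emit:
{"api": "arm_command", "payload": {
  "series": [
    [[0,0,0,0,-0.6,0,1],[0,0,0,0,0,0,1],[0,0,0,0,0,0,1]]
  ]
}}

```text
time: 2.45
tool_pos: [0.4865, -0.0655, 0.245]
tcp_rot: [-2.166, 0.121, 2.168]
wrist_force: [-0.6, 0.7, 0.7]
width: 1.001
```

```bash
python3 plan.py .4905 -.061 .172
```

```text
t 2.45 p [ 0.4865 -0.0655  0.245 ] F [-0.57  0.67  0.73] w 1.001 q [-0.18 -0.08  2.   -0.    1.23  1.5 ] rv [-0.012  0.001 -0.003]
[-0.006, 0.0, -0.001, 3.649, -0.258, -0.176]
[-0.006, 0.0, -0.001, 3.65, -0.252, -0.177]
```

Emit:
{"api": "arm_command", "payload": {
  "series": [
    [[-0.006,0,0,0,-0.5,-0.35,1],[0,0,0,0,0,0,1],[0,0,0,0,0,0,1],[0,0,0,0,0,0,1]]
  ]
}}

```text
time: 2.85
tool_pos: [0.4925, -0.0612, 0.2482]
tcp_rot: [-2.175, 0.115, 2.165]
wrist_force: [0.2, 0.2, 0.1]
width: 1.004
```

```bash
python3 plan.py .4905 -.061 .172
```

```text
t 2.85 p [ 0.4925 -0.0612  0.2482] F [0.22 0.25 0.08] w 1.004 q [-0.17 -0.08  1.99 -0.    1.23  1.5 ] rv [-0.006 -0.005 -0.003]
[-0.003, -0.002, -0.002, 3.809, -0.013, 0.118]
[-0.003, -0.002, -0.002, 3.809, -0.007, 0.109]
```

Emit:
{"api": "arm_command", "payload": {
  "series": [
    [[-0.003,0,0,1.5,0,0,1],[0,0,0,1.5,0,0,1],[0,0,0,1.5,0,0,1],[0,0,0,1.3,0,0,1],[0,0,0,1.0,0,0,1],[0,0,0,0,0,0,1],[0,0,0,0,0,0,1],[0,0,0,0,0,0,1]]
  ]
}}

```text
time: 3.65
tool_pos: [0.4921, -0.0609, 0.1738]
tcp_rot: [-2.176, 0.11, 2.17]
wrist_force: [-0.3, -0.4, 0.1]
width: 0.999
```

```bash
python3 plan.py .4905 -.061 .172
```

```text
t 3.65 p [ 0.4921 -0.0609  0.1738] F [-0.32 -0.44  0.12] w 0.999 q [-0.17 -0.01  2.07 -0.    1.08  1.5 ] rv [-0.001 -0.003 -0.003]
[-0.001, -0.003, -0.003, 0.178, 0.023, 0.155]
```

Emit:
{"api": "arm_command", "payload": {
  "series": [
    [[0,0,0,0.1,0,0.1,0.3],[0,0,0,0,0,0,0.2],[0,0,0,0,0,0,0.2],[0,0,0,0,0,0,0.2],[0,0,0,0,0,0,0.2],[0,0,0,0,0,0,0.2]]
  ],
  "newtons": 60
}}

```text
time: 4.25
tool_pos: [0.4926, -0.0612, 0.1752]
tcp_rot: [-2.181, 0.111, 2.165]
wrist_force: [-0.6, 0.0, -0.4]
width: 0.383
```

```bash
python3 plan.py .4905 -.061 .324
```

```text
t 4.25 p [ 0.4926 -0.0612  0.1752] F [-0.62  0.04 -0.38] w 0.383 q [-0.17 -0.02  2.07 -0.    1.08  1.5 ] rv [-0.001 -0.008 -0.004]
[-0.0, -0.002, -0.001, -3.721, 0.014, 0.025]
[-0.0, -0.002, -0.001, -3.721, 0.011, 0.032]
[-0.0, -0.002, -0.001, -3.721, 0.007, 0.04]
[-0.0, -0.002, -0.001, -3.72, 0.004, 0.047]
```

Emit:
{"api": "arm_command", "payload": {
  "series": [
    [[0,0,0,-1,0,0,0.2],[0,0,0,-1.5,0,0,0.2],[0,0,0,-1.5,0,0,0.2],[0,0,0,-1.5,0,0,0.2],[0,0,0,-1.5,0,0,0.2],[0,0,0,-1.5,0,0,0.2],[0,0,0,-1.5,0,0,0.2],[0,0,0,0,0,0,0.2],[0,0,0,0,0,0,0.2],[0,0,0,0,0,0,0.2]]
  ]
}}

```text
time: 5.25
tool_pos: [0.4859, -0.0595, 0.2759]
tcp_rot: [-2.163, 0.108, 2.181]
wrist_force: [0.2, -0.3, -7.3]
width: 0.385
```

```bash
python3 plan.py .415 .10 .327; python3 - <<'E'
from h import *
p,d=bot.read_camera("scene");cv2.imwrite("pics/s2.png",cv2.resize(p[120:320,200:440],None,fx=3,fy=3))
E
```

```text
t 5.25 p [ 0.4859 -0.0595  0.2759] F [ 0.25 -0.26 -7.35] w 0.385 q [-0.17 -0.1   1.96 -0.    1.3   1.5 ] rv [-0.001  0.008 -0.002]
[-0.0, 0.002, -0.0, -1.014, -3.034, 1.73]
[-0.0, 0.002, -0.0, -1.016, -3.034, 1.728]
[-0.0, 0.002, -0.0, -1.018, -3.035, 1.726]
[-0.0, 0.002, -0.0, -1.019, -3.036, 1.724]
[-0.0, 0.002, -0.0, -1.021, -3.036, 1.722]
```

View pics/s2.png

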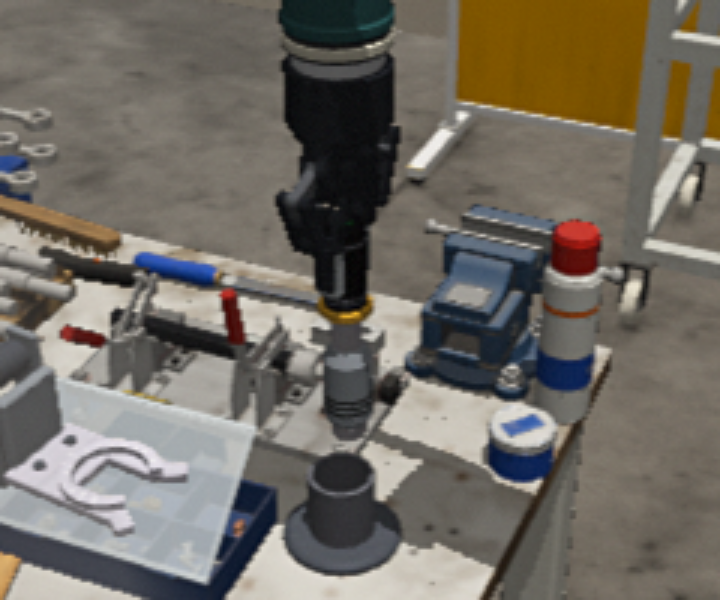

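The grinder is clear of the cup at about 7.3 N. Now I'll carry it to a point ahead of the fork's mouth.

Emit:
{"api": "arm_command", "payload": {
  "series": [
    [[0,0.002,0,-1.5,-2,1.7,0.2],[0,0.002,0,-1.2,-3,1.7,0.2],[0,0.002,0,-1,-3,1.7,0.2],[0,0.002,0,-0.8,-3,1.4,0.2],[0,0,0,-0.3,-3,0.8,0.2],[0,0,0,0,-3,0,0.2],[0,0,0,0,-3,0,0.2],[0,0,0,0,-2,0,0.2],[0,0,0,0,0,0,0.2],[0,0,0,0,0,0,0.2]]
  ]
}}

```text
time: 6.3
tool_pos: [0.4273, 0.1737, 0.3145]
tcp_rot: [-2.151, 0.114, 2.193]
wrist_force: [0.1, 0.3, -6.5]
width: 0.382
```

```bash
python3 plan.py .425 .221 .327
```

```text
t 6.3 p [0.4273 0.1737 0.3145] F [ 0.13  0.29 -6.53] w 0.382 q [ 0.33 -0.17  1.95  0.    1.39  2.  ] rv [-0.003  0.019 -0.005]
[-0.002, 0.009, -0.003, -0.63, -2.339, 0.361]
[-0.002, 0.009, -0.003, -0.627, -2.342, 0.351]
```

Emit:
{"api": "arm_command", "payload": {
  "series": [
    [[0,0.01,0,-0.6,-2.3,0.3,0.2],[0,0.01,0,-0.6,-2.3,0.3,0.2],[0,0,0,0,0,0,0.2],[0,0,0,0,0,0,0.2],[0,0,0,0,0,0,0.2]]
  ]
}}

```text
time: 6.8
tool_pos: [0.4249, 0.2164, 0.3229]
tcp_rot: [-2.168, 0.127, 2.178]
wrist_force: [-0.7, -0.6, -6.4]
width: 0.38
```

```bash
cat > look.py <<'E'
from fork import *
import sys
np.set_printoptions(suppress=True,precision=4,linewidth=150)
tag=sys.argv[1]; zs=float(sys.argv[2]) if len(sys.argv)>2 else .268
c0=(.51,.2125)
for n in("scene","top"):
    p,d=bot.read_camera(n); np.save(f"pics/{tag}_{n}.npy",d); cv2.imwrite(f"pics/{tag}_{n}_full.png",p)
    P=cloud(n,d);X,Y,Z=P[...,0],P[...,1],P[...,2]
    try: print(n,"ring",forkfit(P,zs,c0)[:3])
    except Exception as e: print(e)
    u,v=proj(n,[.47,.21,zs])[0].astype(int); x0,y0=max(u-65,0),max(v-60,0)
    cv2.imwrite(f"pics/{tag}_{n}.png",cv2.resize(p[y0:y0+120,x0:x0+130],None,fx=5,fy=5,interpolation=cv2.INTER_CUBIC)); print(x0,y0)
    s=bot.read_state();t=s["tool_pos"]
    hsv=cv2.cvtColor(p,cv2.COLOR_BGR2HSV);br=(cv2.inRange(hsv,(15,120,90),(32,255,255))>0)&(np.hypot(X-t[0],Y-t[1])<.05)&(Z>.1)
    g=P[br]
    if len(g)>5:
        print(n,"brass",len(g),g.min(0),g.max(0))
        e=least_squares(lambda q:np.hypot(*(g[:,:2]-q).T)-.021,t[:2],loss='soft_l1',f_scale=.001).x;print(n,"collar fit",e,"tcp",t)
    b=P[(np.hypot(X-t[0],Y-t[1])<.04)&(Z<t[2]-.08)&(Z>t[2]-.165)]
    if len(b)>20:
        e=least_squares(lambda q:np.hypot(*(b[:,:2]-q).T)-.020,t[:2],loss='soft_l1',f_scale=.001).x;print(n,"body fit",e,len(b))
E
python3 plan.py .425 .221 .327;python3 look.py a
```

```text
t 6.8 p [0.4249 0.2164 0.3229] F [-0.68 -0.57 -6.37] w 0.38 q [ 0.42 -0.15  1.91 -0.01  1.39  2.1 ] rv [-0.008  0.004 -0.012]
[-0.008, 0.004, -0.012, -0.419, -0.449, 0.037]
scene ring (array([0.5093, 0.2136]), np.float64(0.02667145389057627), 272)
192 223
scene brass 131 [0.4011 0.2026 0.2685] [0.4395 0.2371 0.2977]
scene collar fit [0.4233 0.2149] tcp [0.4248 0.2162 0.3227]
scene body fit [0.4217 0.2146] 667
top ring (array([0.511 , 0.2121]), np.float64(0.026999357030797755), 301)
128 171
top brass 35 [0.4043 0.2003 0.2818] [0.4691 0.2285 0.6705]
top collar fit [0.4258 0.2161] tcp [0.4248 0.2163 0.3228]
top body fit [0.4241 0.2143] 172
```

View pics/a_scene.png

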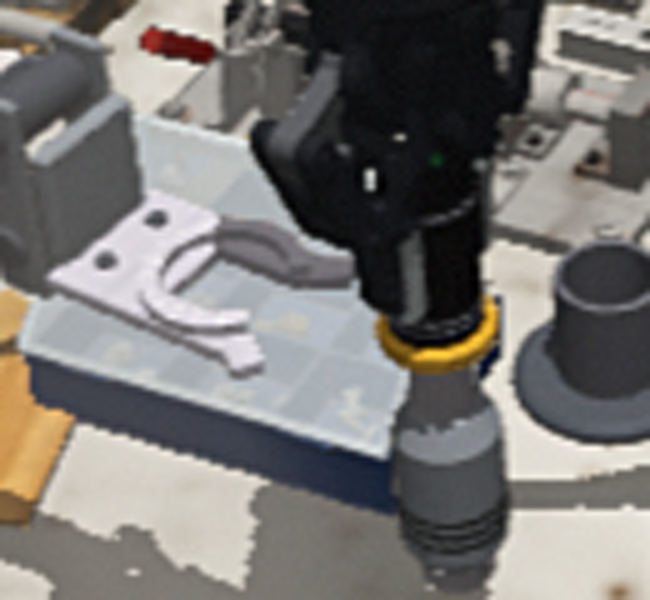

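View pics/a_top.png

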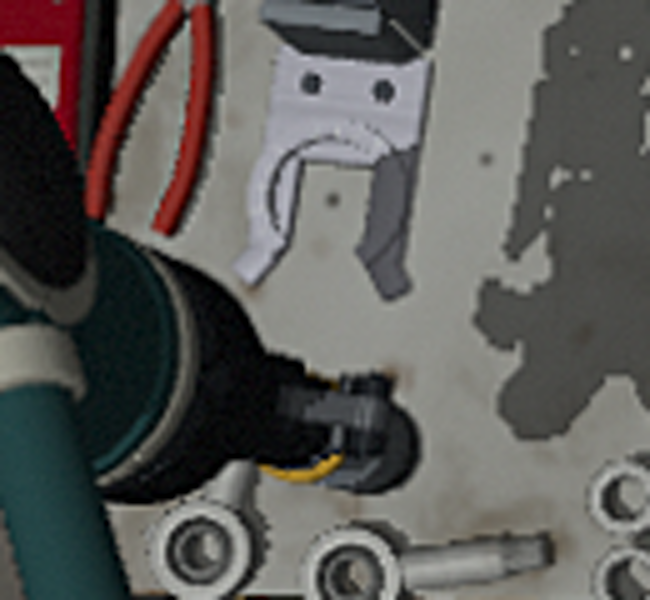

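Emit:
{"api": "arm_command", "payload": {
  "series": [
    [[-0.008,0.004,-0.012,-0.45,-0.55,0,0.2],[0,0,0,0,0,0,0.2],[0,0,0,0,0,0,0.2],[0,0,0,0,0,0,0.2]]
  ]
}}

```text
time: 7.3
tool_pos: [0.4257, 0.2207, 0.3274]
tcp_rot: [-2.171, 0.107, 2.17]
wrist_force: [-0.3, -0.6, -7.5]
width: 0.38
```

```bash
python3 plan.py .4252 .2219 .327;python3 plan.py .5105 .2136 .327 9
```

```text
t 7.3 p [0.4257 0.2207 0.3274] F [-0.26 -0.65 -7.48] w 0.38 q [ 0.43 -0.15  1.91  0.    1.39  2.1 ] rv [-0.002 -0.     0.001]
[-0.002, -0.0, 0.001, 0.044, -0.113, 0.065]
t 7.3 p [0.4257 0.2207 0.3274] F [-0.26 -0.65 -7.48] w 0.38 q [ 0.43 -0.15  1.91  0.    1.39  2.1 ] rv [-0.002 -0.     0.001]
[-0.0, -0.0, 0.0, 0.005, -0.014, -0.945]
[-0.0, -0.0, 0.0, 0.005, -0.014, -0.945]
[-0.0, -0.0, 0.0, 0.005, -0.014, -0.945]
[-0.0, -0.0, 0.0, 0.005, -0.014, -0.945]
[-0.0, -0.0, 0.0, 0.005, -0.014, -0.945]
[-0.0, -0.0, 0.0, 0.005, -0.013, -0.945]
[-0.0, -0.0, 0.0, 0.005, -0.013, -0.945]
[-0.0, -0.0, 0.0, 0.005, -0.013, -0.945]
[-0.0, -0.0, 0.0, 0.005, -0.013, -0.945]
```

Emit:
{"api": "arm_command", "payload": {
  "series": [
    [[0,0,0,0,-0.1,-0.9,0.2],[0,0,0,0,0,-0.9,0.2],[0,0,0,0,0,-0.9,0.2],[0,0,0,0,0,-0.6,0.2],[0,0,0,0,0,0,0.2],[0,0,0,0,0,0,0.2],[0,0,0,0,0,0,0.2]]
  ]
}}

```text
time: 8.0
tool_pos: [0.4626, 0.218, 0.3268]
tcp_rot: [-2.17, 0.108, 2.171]
wrist_force: [-0.9, 0.0, -7.7]
width: 0.386
```

```bash
python3 plan.py .5105 .2136 .327; python3 look.py b
```

```text
t 8.0 p [0.4626 0.218  0.3268] F [-0.87  0.02 -7.67] w 0.386 q [ 0.39 -0.09  1.85  0.    1.38  2.06] rv [-0.003  0.    -0.   ]
[-0.001, 0.0, -0.0, -0.008, -0.019, -2.405]
[-0.001, 0.0, -0.0, -0.008, -0.016, -2.405]
scene ring (array([0.5093, 0.2141]), np.float64(0.02617563253643159), 212)
192 223
scene brass 122 [0.4383 0.2057 0.2827] [0.4772 0.2392 0.3572]
scene collar fit [0.461  0.2171] tcp [0.4625 0.218  0.3268]
scene body fit [0.46   0.2172] 670
top ring (array([0.5116, 0.2117]), np.float64(0.026440096549504417), 263)
128 171
top brass 44 [0.4412 0.2008 0.283 ] [0.4521 0.2324 0.2912]
top collar fit [0.4637 0.2181] tcp [0.4624 0.2181 0.3268]
top body fit [0.4625 0.2174] 185
```

View pics/b_scene.png

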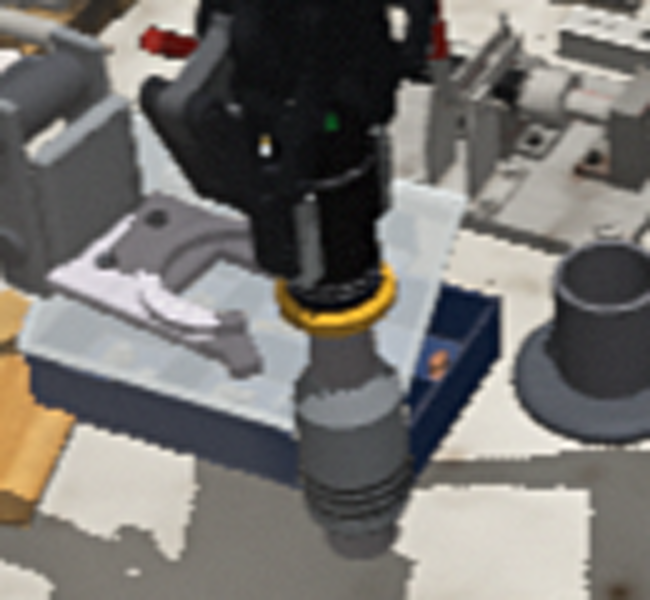

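View pics/b_top.png

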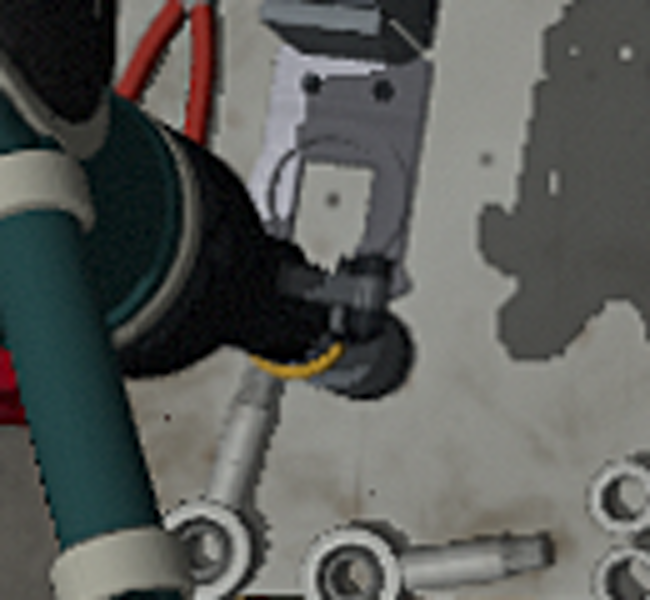

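Emit:
{"api": "arm_command", "payload": {
  "series": [
    [[0,0,0,0,0,-0.7,0.2],[0,0,0,0,0,-0.7,0.2],[0,0,0,0,0,-0.5,0.2],[0,0,0,0,0,0,0.2],[0,0,0,0,0,0,0.2]]
  ]
}}

```text
time: 8.6
tool_pos: [0.4829, 0.2161, 0.3271]
tcp_rot: [-2.171, 0.107, 2.17]
wrist_force: [-0.4, -0.1, -7.0]
width: 0.378
```

```bash
python3 plan.py .5105 .2136 .327; python3 look.py c
```

```text
t 8.6 p [0.4829 0.2161 0.3271] F [-0.39 -0.09 -6.99] w 0.378 q [ 0.37 -0.05  1.82 -0.    1.38  2.04] rv [-0.002 -0.     0.   ]
[-0.002, -0.0, 0.0, 0.011, -0.02, -2.773]
scene ring (array([0.5093, 0.2141]), np.float64(0.026510859293705308), 175)
192 223
scene brass 114 [0.4589 0.2003 0.283 ] [0.4972 0.2379 0.3005]
scene collar fit [0.4815 0.2154] tcp [0.4829 0.2161 0.3271]
scene body fit [0.4805 0.2155] 655
top ring (array([0.5111, 0.2109]), np.float64(0.02673478025182893), 148)
128 171
top brass 45 [0.4627 0.1979 0.2404] [0.4744 0.2297 0.2916]
top collar fit [0.4846 0.2158] tcp [0.4827 0.2162 0.3271]
top body fit [0.4832 0.2154] 163
```

View pics/c_scene.png

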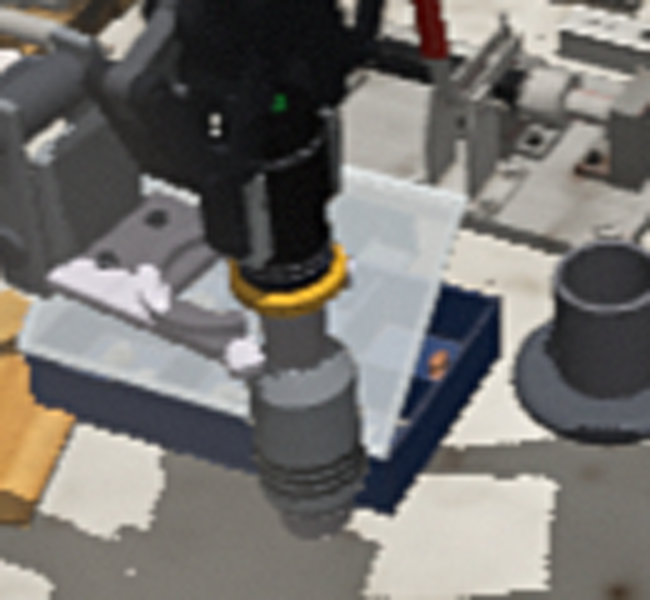

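View pics/c_top.png

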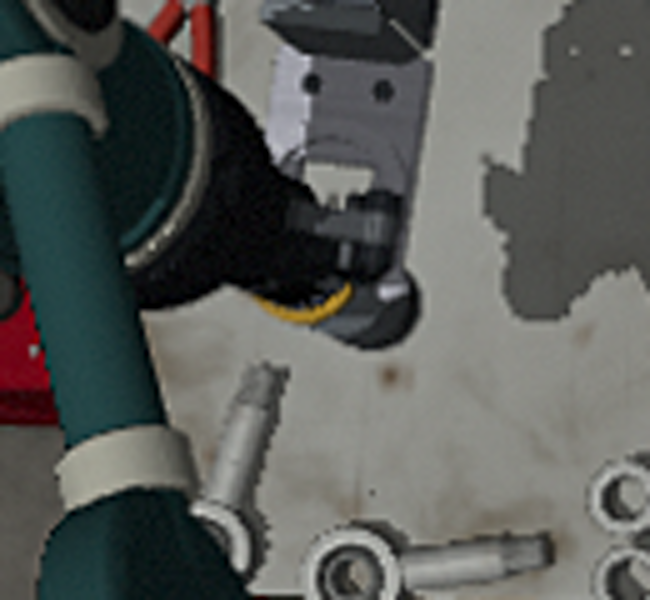

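Emit:
{"api": "arm_command", "payload": {
  "series": [
    [[0,0,0,0,0,-0.7,0.2],[0,0,0,0,0,-0.7,0.2],[0,0,0,0,0,-0.6,0.2],[0,0,0,0,0,-0.5,0.2],[0,0,0,0,0,0,0.2],[0,0,0,0,0,0,0.2]]
  ]
}}

```text
time: 9.3
tool_pos: [0.51, 0.2135, 0.3269]
tcp_rot: [-2.171, 0.107, 2.17]
wrist_force: [-0.6, -0.9, -6.5]
width: 0.38
```

```bash
python3 plan.py .5105 .2136 .327; python3 look.py d
```

```text
t 9.3 p [0.51   0.2135 0.3269] F [-0.56 -0.89 -6.51] w 0.38 q [ 0.35 -0.01  1.77 -0.    1.38  2.02] rv [-0.002 -0.001  0.   ]
[-0.002, -0.001, 0.0, -0.007, -0.019, -0.045]
scene ring (array([0.5094, 0.2136]), np.float64(0.026977239732128174), 168)
192 223
scene brass 120 [0.4862 0.2007 0.2828] [0.5254 0.2354 0.2976]
scene collar fit [0.5086 0.2124] tcp [0.5101 0.2134 0.3269]
scene body fit [0.5075 0.2129] 606
top ring (array([0.5096, 0.2116]), np.float64(0.027422805290276794), 94)
128 171
top brass 44 [0.489  0.1915 0.2863] [0.5001 0.225  0.324 ]
top collar fit [0.5115 0.2128] tcp [0.5099 0.2135 0.327 ]
top body fit [0.5086 0.2125] 91
```

View pics/d_scene.png

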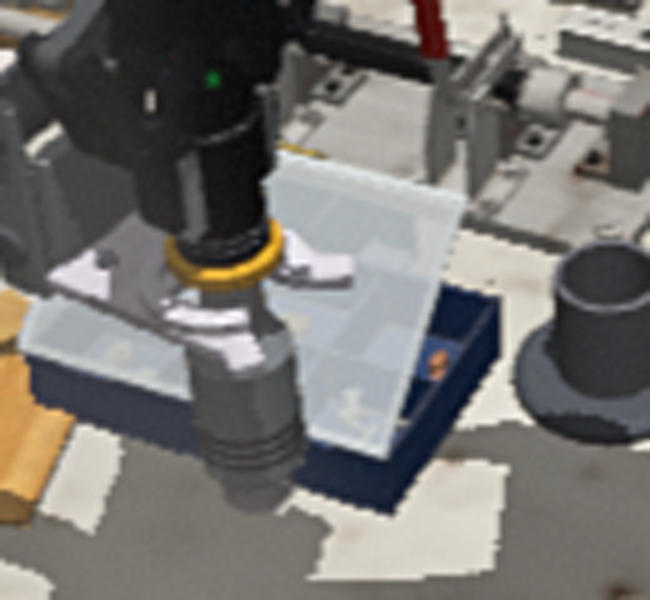

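The neck is in the slot and the collar is above the rim, within about 1 mm of centre in the scene view. Next I'll lower gently and watch the force.

Emit:
{"api": "arm_command", "payload": {
  "series": [
    [[0,0,0,0.3,0,0,0.2],[0,0,0,0.3,0,0,0.2],[0,0,0,0.2,0,0,0.2],[0,0,0,0,0,0,0.2],[0,0,0,0,0,0,0.2],[0,0,0,0,0,0,0.2]]
  ]
}}

```text
time: 10.0
tool_pos: [0.5095, 0.2136, 0.3187]
tcp_rot: [-2.173, 0.106, 2.169]
wrist_force: [0.7, -1.0, -6.8]
width: 0.383
```

```bash
python3 plan.py .5105 .2136 .314
```

```text
t 10.0 p [0.5095 0.2136 0.3187] F [ 0.67 -0.97 -6.79] w 0.383 q [ 0.35 -0.    1.79 -0.    1.36  2.02] rv [-0.001 -0.002  0.   ]
[-0.001, -0.002, 0.0, 0.467, -0.009, -0.102]
```

Emit:
{"api": "arm_command", "payload": {
  "series": [
    [[0,0,0,0.2,0,-0.08,0.2],[0,0,0,0.2,0,0,0.2],[0,0,0,0,0,0,0.2],[0,0,0,0,0,0,0.2],[0,0,0,0,0,0,0.2]]
  ]
}}

```text
time: 10.5
tool_pos: [0.5107, 0.2131, 0.3146]
tcp_rot: [-2.174, 0.107, 2.168]
wrist_force: [-0.2, -0.7, -7.5]
width: 0.387
```

```bash
python3 plan.py .5105 .2136 .314; python3 look.py e
```

```text
t 10.5 p [0.5107 0.2131 0.3146] F [-0.19 -0.75 -7.5 ] w 0.387 q [ 0.35 -0.    1.79 -0.    1.35  2.02] rv [-0.001 -0.003 -0.   ]
[-0.001, -0.003, -0.0, 0.059, -0.045, 0.029]
scene ring (array([0.5116, 0.2118]), np.float64(0.026188230300959375), 234)
192 223
scene brass 99 [0.4866 0.1982 0.2718] [0.5266 0.235  0.2869]
scene collar fit [0.5097 0.2117] tcp [0.5107 0.2131 0.3146]
scene body fit [0.5086 0.2124] 637
top ring (array([0.5119, 0.212 ]), np.float64(0.027332142194988022), 112)
128 171
top brass 44 [0.4889 0.1914 0.2739] [0.5011 0.2274 0.3006]
top collar fit [0.5121 0.2128] tcp [0.5107 0.2131 0.3146]
top body fit [0.5095 0.2121] 104
```

View pics/e_scene.png

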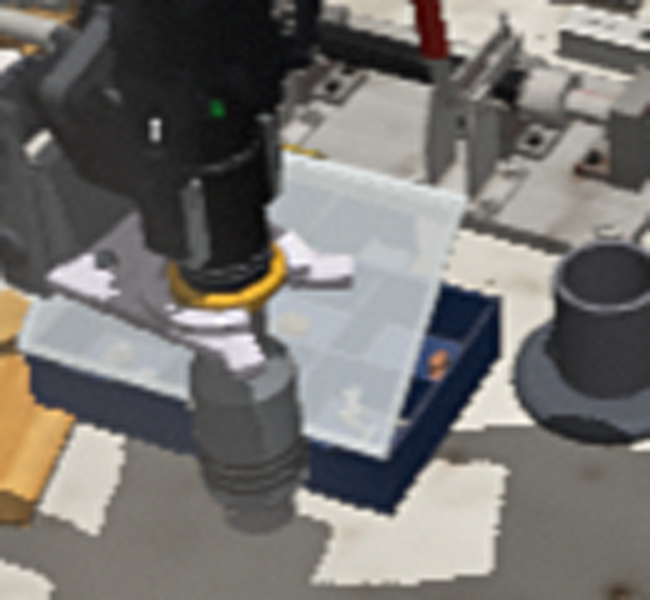

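Emit:
{"api": "arm_command", "payload": {
  "series": [
    [[0,0,0,0.2,0,0.04,0.2],[0,0,0,0.2,0,0.06,0.2],[0,0,0,0.2,0,0.06,0.2],[0,0,0,0.2,0,0.06,0.2],[0,0,0,0.2,0,0.05,0.2],[0,0,0,0,0,0,0.2],[0,0,0,0,0,0,0.2],[0,0,0,0,0,0,0.2]]
  ]
}}

```text
time: 11.4
tool_pos: [0.5081, 0.2135, 0.305]
tcp_rot: [-2.176, 0.106, 2.166]
wrist_force: [0.4, -1.3, -5.1]
width: 0.376
```

```bash
cat > arc.py <<'E'
from plan import *
import sys
# current ride state: sink from TCP height, expected TCP along arc
S0=np.array([.5105,.2134,.314]) # TCP when seated unloaded
s=bot.read_state();p=s["tool_pos"];sk=S0[2]-p[2]
def out(k): return .22*(np.sqrt(1-(np.sin(.3)-k/.22)**2)-np.cos(.3))
xf=np.array([np.cos(TH),np.sin(TH)])
yf=np.array([-xf[1],xf[0]])
e=p[:2]-(S0[:2]-xf*out(sk))
B=R.from_matrix(Rt()@np.diag([1,-1,-1]));rv=(R.from_rotvec(s["tcp_rot"]).inv()*B).as_rotvec()
F=s["wrist_force"]
print("t",s["time"],"p",np.round(p,4),"sink mm",round(sk*1e3,1),"Fz",round(F[2],2),"F fork x,y",np.round([F[:2]@xf,F[:2]@yf],2),"err x,y mm",np.round([e@xf*1e3,e@yf*1e3],2),"rv",np.round(rv,3),"M",np.round(s["torque"],2))
print("next out cm per .2cm",[round((out(sk+.002*(i+1))-out(sk+.002*i))*100,3) for i in range(0,10)])
E
python3 arc.py
```

```text
t 11.4 p [0.5081 0.2135 0.305 ] sink mm 9.0 Fz -5.07 F fork x,y [ 0.51 -1.21] err x,y mm [ 0.22 -0.16] rv [-0.001 -0.004  0.   ] M [-0.17 -0.05 -0.01]
next out cm per .2cm [np.float64(0.052), np.float64(0.05), np.float64(0.048), np.float64(0.046), np.float64(0.044), np.float64(0.042), np.float64(0.04), np.float64(0.038), np.float64(0.036), np.float64(0.034)]
```

Emit:
{"api": "arm_command", "payload": {
  "series": [
    [[0,-0.003,0,0.2,0,0.05,0.2],[0,0,0,0.2,0,0.05,0.2],[0,0,0,0.2,0,0.05,0.2],[0,0,0,0.2,0,0.05,0.2],[0,0,0,0.2,0,0.04,0.2],[0,0,0,0.2,0,0.04,0.2],[0,0,0,0.2,0,0.04,0.2],[0,0,0,0,0,0,0.2],[0,0,0,0,0,0,0.2]]
  ]
}}

```text
time: 12.3
tool_pos: [0.505, 0.2138, 0.2904]
tcp_rot: [-2.173, 0.106, 2.169]
wrist_force: [-0.3, -0.7, -4.4]
width: 0.383
```

```bash
python3 arc.py
```

```text
t 12.3 p [0.505  0.2138 0.2904] sink mm 23.6 Fz -4.37 F fork x,y [-0.26 -0.73] err x,y mm [ 0.33 -0.16] rv [-0.001 -0.002  0.001] M [-0.11 -0.06 -0.03]
next out cm per .2cm [np.float64(0.037), np.float64(0.035), np.float64(0.034), np.float64(0.032), np.float64(0.03), np.float64(0.028), np.float64(0.026), np.float64(0.024), np.float64(0.022), np.float64(0.02)]
```

Emit:
{"api": "arm_command", "payload": {
  "series": [
    [[0,0,0,0.2,0,0.05,0.2],[0,0,0,0.2,0,0.04,0.2],[0,0,0,0.2,0,0.03,0.2],[0,0,0,0.2,0,0.03,0.2],[0,0,0,0.2,0,0.03,0.2],[0,0,0,0.2,0,0.03,0.2],[0,0,0,0.2,0,0.03,0.2],[0,0,0,0.2,0,0.02,0.2],[0,0,0,0,0,0,0.2],[0,0,0,0,0,0,0.2]]
  ]
}}

```text
time: 13.3
tool_pos: [0.5024, 0.2141, 0.2739]
tcp_rot: [-2.174, 0.106, 2.168]
wrist_force: [-0.4, -2.1, -2.9]
width: 0.382
```

```bash
python3 arc.py; python3 look.py f .228
```

```text
t 13.3 p [0.5024 0.2141 0.2739] sink mm 40.1 Fz -2.91 F fork x,y [-0.23 -2.15] err x,y mm [ 0.33 -0.08] rv [-0.001 -0.003  0.001] M [-0.16  0.03 -0.05]
next out cm per .2cm [np.float64(0.022), np.float64(0.02), np.float64(0.018), np.float64(0.016), np.float64(0.014), np.float64(0.013), np.float64(0.011), np.float64(0.009), np.float64(0.007), np.float64(0.005)]
scene ring (array([0.5042, 0.2122]), np.float64(0.025906681804039548), 227)
193 240
scene brass 97 [0.4778 0.1997 0.2303] [0.5179 0.2366 0.2452]
scene collar fit [0.5016 0.2128] tcp [0.5024 0.2141 0.2738]
scene body fit [0.5002 0.2134] 591
top ring (array([0.505 , 0.2136]), np.float64(0.02697805499428523), 101)
134 174
top brass 40 [0.4816 0.1917 0.2284] [0.4917 0.2258 0.2621]
top collar fit [0.5038 0.2127] tcp [0.5024 0.2141 0.2739]
top body fit [0.5028 0.2132] 83
```

View pics/f_scene.png

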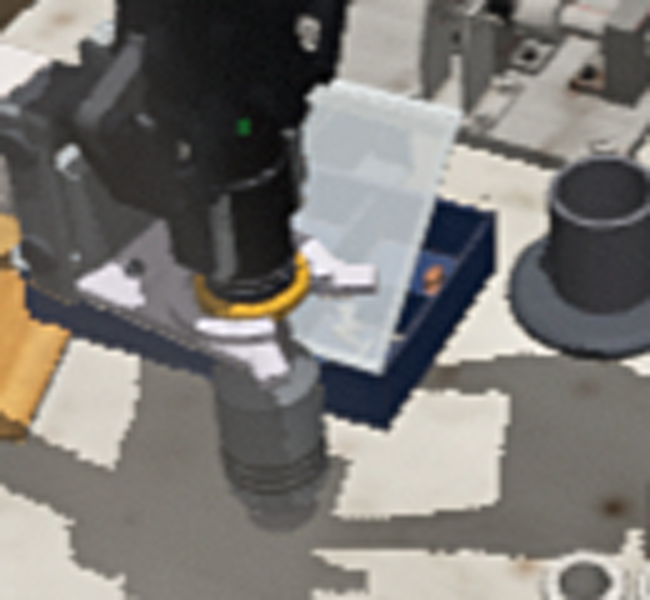

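Emit:
{"api": "arm_command", "payload": {
  "series": [
    [[0,0,0,0,0.05,-0.03,0.2],[0,0,0,0,0,0,0.2],[0,0,0,0,0,0,0.2]]
  ]
}}

```text
time: 13.7
tool_pos: [0.5024, 0.214, 0.2741]
tcp_rot: [-2.173, 0.105, 2.168]
wrist_force: [-0.7, -0.6, -2.8]
width: 0.381
```

```bash
python3 arc.py
```

```text
t 13.7 p [0.5024 0.214  0.2741] sink mm 39.9 Fz -2.82 F fork x,y [-0.69 -0.67] err x,y mm [ 0.32 -0.18] rv [-0.001 -0.002  0.002] M [-0.16  0.04 -0.  ]
next out cm per .2cm [np.float64(0.022), np.float64(0.02), np.float64(0.018), np.float64(0.017), np.float64(0.015), np.float64(0.013), np.float64(0.011), np.float64(0.009), np.float64(0.007), np.float64(0.006)]
```

Emit:
{"api": "arm_command", "payload": {
  "series": [
    [[0,-0.002,0,0.2,0,0.04,0.2],[0,0,0,0.2,0,0.02,0.2],[0,0,0,0.2,0,0.02,0.2],[0,0,0,0.2,0,0.02,0.2],[0,0,0,0.2,0,0.015,0.2],[0,0,0,0.2,0,0.01,0.2],[0,0,0,0.2,0,0.01,0.2],[0,0,0,0.2,0,0.01,0.2],[0,0,0,0,0,0,0.2],[0,0,0,0,0,0,0.2]]
  ]
}}

```text
time: 14.7
tool_pos: [0.5012, 0.2142, 0.2572]
tcp_rot: [-2.172, 0.104, 2.169]
wrist_force: [-1.3, -1.4, -1.2]
width: 0.381
```

```bash
python3 arc.py
```

```text
t 14.7 p [0.5012 0.2142 0.2572] sink mm 56.8 Fz -1.16 F fork x,y [-1.14 -1.54] err x,y mm [ 0.39 -0.13] rv [-0.001 -0.001  0.002] M [-0.16  0.08  0.  ]
next out cm per .2cm [np.float64(0.007), np.float64(0.005), np.float64(0.003), np.float64(0.001), np.float64(-0.001), np.float64(-0.003), np.float64(-0.004), np.float64(-0.006), np.float64(-0.008), np.float64(-0.01)]
```

Emit:
{"api": "arm_command", "payload": {
  "series": [
    [[0,0,0,0.2,0.03,0.05,0.2],[0,0,0,0.2,0,0.02,0.2],[0,0,0,0.2,0,0,0.2],[0,0,0,0.2,0,0,0.2],[0,0,0,0.2,0,0,0.2],[0,0,0,0,0,0,0.2],[0,0,0,0,0,0,0.2]]
  ]
}}

```text
time: 15.4
tool_pos: [0.501, 0.2141, 0.2471]
tcp_rot: [-2.173, 0.104, 2.167]
wrist_force: [-0.5, -0.6, -1.7]
width: 0.381
```

```bash
python3 arc.py
```

```text
t 15.4 p [0.501  0.2141 0.2471] sink mm 66.9 Fz -1.68 F fork x,y [-0.46 -0.6 ] err x,y mm [ 0.34 -0.17] rv [-0.001 -0.003  0.003] M [-0.14  0.14  0.03]
next out cm per .2cm [np.float64(-0.003), np.float64(-0.004), np.float64(-0.006), np.float64(-0.008), np.float64(-0.01), np.float64(-0.012), np.float64(-0.014), np.float64(-0.015), np.float64(-0.017), np.float64(-0.019)]
```

Emit:
{"api": "arm_command", "payload": {
  "series": [
    [[0,0,0,0,0,0,0.2]]
  ]
}}

```text
time: 15.5
tool_pos: [0.501, 0.2142, 0.2471]
tcp_rot: [-2.173, 0.104, 2.167]
wrist_force: [-0.1, -0.1, -3.3]
width: 0.384
```

Emit:
{"api": "arm_command", "payload": {
  "series": [
    [[0,0,0,0,0,0,0.2]]
  ]
}}

```text
time: 15.6
tool_pos: [0.5011, 0.2141, 0.2471]
tcp_rot: [-2.173, 0.104, 2.167]
wrist_force: [-0.5, -0.7, -1.3]
width: 0.385
```

Emit:
{"api": "arm_command", "payload": {
  "series": [
    [[0,0,0,0,0,0,0.2]]
  ]
}}

```text
time: 15.7
tool_pos: [0.5011, 0.2141, 0.2472]
tcp_rot: [-2.173, 0.104, 2.167]
wrist_force: [-0.5, -0.8, -2.6]
width: 0.382
```

```bash
cat > favg.py <<'E'
from h import *
import sys
F=[];M=[]
for i in range(int(sys.argv[1])):
    bot.read_camera("top");s=bot.read_state();F.append(s["wrist_force"]);M.append(s["torque"])
F=np.array(F);print("mean",F.mean(0).round(2),"sd",F.std(0).round(2),"se",(F.std(0)/len(F)**.5).round(2),"M",np.mean(M,0).round(3),"p",s["tool_pos"].round(4),"t",s["time"])
E
python3 favg.py 20
```

```text
mean [-0.99 -0.6  -1.48] sd [0.44 0.52 0.3 ] se [0.1  0.12 0.07] M [-0.164  0.096 -0.002] p [0.5011 0.2142 0.2472] t 16.7
```

Emit:
{"api": "arm_command", "payload": {
  "series": [
    [[0,-0.002,0,0.2,0.05,0.06,0.2],[0,0,0,0.2,0,0,0.2],[0,0,0,0.2,0,0,0.2],[0,0,0,0.2,0,-0.01,0.2],[0,0,0,0.2,0,-0.01,0.2],[0,0,0,0.2,0,-0.01,0.2],[0,0,0,0.2,0,-0.01,0.2],[0,0,0,0,0,0,0.2]]
  ]
}}

```text
time: 17.5
tool_pos: [0.5017, 0.214, 0.2325]
tcp_rot: [-2.173, 0.102, 2.166]
wrist_force: [-0.8, -0.6, -0.1]
width: 0.378
```

```bash
python3 favg.py 30; python3 arc.py
```

```text
mean [-0.55 -0.47 -0.65] sd [0.53 0.5  0.47] se [0.1  0.09 0.09] M [-0.183  0.055 -0.009] p [0.5016 0.214  0.2328] t 19.0
t 19.0 p [0.5016 0.214  0.2328] sink mm 81.2 Fz -0.74 F fork x,y [-0.97 -0.45] err x,y mm [ 0.34 -0.23] rv [-0.001 -0.003  0.004] M [-0.2   0.04 -0.01]
next out cm per .2cm [np.float64(-0.016), np.float64(-0.017), np.float64(-0.019), np.float64(-0.021), np.float64(-0.023), np.float64(-0.025), np.float64(-0.027), np.float64(-0.029), np.float64(-0.031), np.float64(-0.032)]
```

Emit:
{"api": "arm_command", "payload": {
  "series": [
    [[0,-0.002,-0.003,0.2,0,-0.01,0.2],[0,0,0,0.2,0,-0.02,0.2],[0,0,0,0.2,0,-0.02,0.2],[0,0,0,0,0,0,0.2]]
  ]
}}

```text
time: 19.4
tool_pos: [0.5023, 0.2139, 0.2264]
tcp_rot: [-2.169, 0.099, 2.167]
wrist_force: [-0.3, -0.7, -1.1]
width: 0.382
```

```bash
python3 favg.py 40; python3 arc.py
```

```text
mean [-0.48 -0.8  -0.25] sd [0.41 0.46 0.44] se [0.07 0.07 0.07] M [-0.228  0.079 -0.024] p [0.5022 0.2139 0.2268] t 21.4
t 21.4 p [0.5022 0.2139 0.2268] sink mm 87.2 Fz -0.21 F fork x,y [-0.61 -0.4 ] err x,y mm [ 0.44 -0.27] rv [-0.001 -0.001  0.007] M [-0.28  0.12  0.02]
next out cm per .2cm [np.float64(-0.021), np.float64(-0.023), np.float64(-0.025), np.float64(-0.027), np.float64(-0.029), np.float64(-0.031), np.float64(-0.032), np.float64(-0.034), np.float64(-0.036), np.float64(-0.038)]
```

Emit:
{"api": "arm_command", "payload": {
  "series": [
    [[0,-0.001,0.006,0.2,0,-0.01,0.2],[0,0,0,0.15,0,-0.02,0.2],[0,0,0,0,0,0,0.2]]
  ]
}}

```text
time: 21.7
tool_pos: [0.5027, 0.2141, 0.2231]
tcp_rot: [-2.171, 0.105, 2.17]
wrist_force: [0.4, -0.7, -0.1]
width: 0.377
```

```bash
python3 favg.py 40; python3 arc.py; python3 look.py g .178
```

```text
mean [-0.72 -0.88 -0.08] sd [0.52 0.49 0.52] se [0.08 0.08 0.08] M [-0.123  0.082  0.   ] p [0.5027 0.2141 0.2234] t 23.7
t 23.7 p [0.5027 0.2141 0.2234] sink mm 90.6 Fz -0.42 F fork x,y [-0.06 -1.4 ] err x,y mm [ 0.46 -0.05] rv [-0.001 -0.     0.001] M [-0.17  0.1   0.05]
next out cm per .2cm [np.float64(-0.024), np.float64(-0.026), np.float64(-0.028), np.float64(-0.03), np.float64(-0.032), np.float64(-0.034), np.float64(-0.036), np.float64(-0.038), np.float64(-0.039), np.float64(-0.041)]
scene ring (array([0.5045, 0.2121]), np.float64(0.025889364800066546), 226)
196 260
scene brass 93 [0.4788 0.2002 0.1811] [0.5169 0.2365 0.1968]
scene collar fit [0.5019 0.2129] tcp [0.5027 0.2141 0.2234]
scene body fit [0.5002 0.2135] 532
top ring (array([0.506 , 0.2134]), np.float64(0.026309367310448833), 88)
141 177
top brass 38 [0.4825 0.1966 0.1784] [0.4931 0.2285 0.218 ]
top collar fit [0.5045 0.2143] tcp [0.5027 0.2141 0.2234]
top body fit [0.5034 0.2151] 61
```

View pics/g_scene.png

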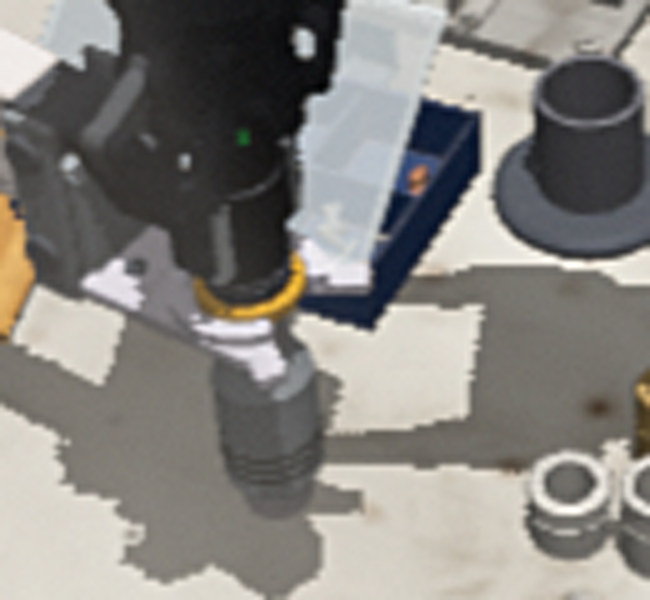

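View pics/g_top.png

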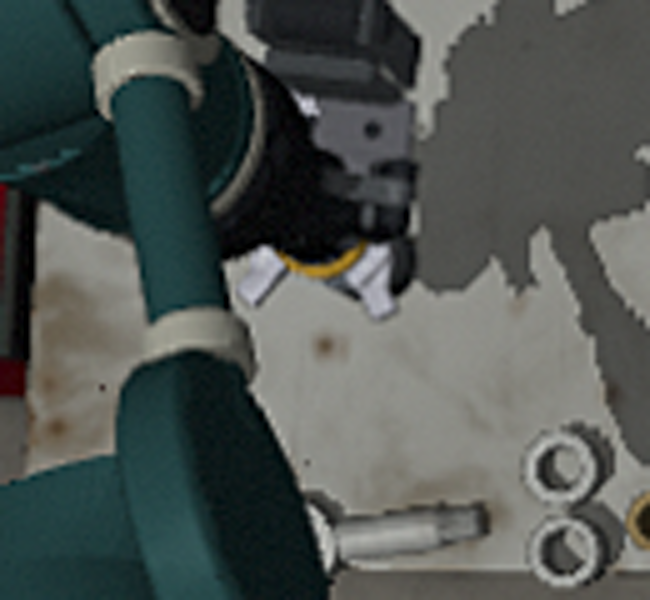

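The arm now carries the whole weight: Fz is −0.08 ± 0.08 N at 91 mm sink, and the side forces match those in free air. I'll release gently.

Emit:
{"api": "arm_command", "payload": {
  "series": [
    [[0,0,0,0,0,0,0.3],[0,0,0,0,0,0,0.38]]
  ],
  "newtons": 20
}}

```text
time: 24.0
tool_pos: [0.5027, 0.2142, 0.2234]
tcp_rot: [-2.171, 0.105, 2.17]
wrist_force: [-1.1, 0.1, -0.0]
width: 0.381
```

Emit:
{"api": "arm_command", "payload": {
  "series": [
    [[0,0,0,0,0,0,0.42],[0,0,0,0,0,0,0.46],[0,0,0,0,0,0,0.5],[0,0,0,0,0,0,0.54],[0,0,0,0,0,0,0.6],[0,0,0,0,0,0,0.6],[0,0,0,0,0,0,0.6]]
  ]
}}

```text
time: 24.7
tool_pos: [0.5037, 0.215, 0.224]
tcp_rot: [-2.173, 0.103, 2.167]
wrist_force: [-0.2, 0.9, 0.0]
width: 0.6
```

```bash
python3 favg.py 6; python3 look.py h .178
```

```text
mean [ 0.2  -0.05 -0.  ] sd [0.2  0.52 0.41] se [0.08 0.21 0.17] M [-0.021 -0.001 -0.007] p [0.5036 0.215  0.224 ] t 25.0
scene ring (array([0.5032, 0.2137]), np.float64(0.02682869598484647), 195)
196 260
scene brass 88 [0.4787 0.2003 0.1805] [0.5082 0.2354 0.1997]
scene collar fit [0.5021 0.2132] tcp [0.5036 0.215  0.224 ]
scene body fit [0.5002 0.2137] 522
top ring (array([0.505 , 0.2115]), np.float64(0.02737596232794279), 78)
141 177
top brass 40 [0.4821 0.1967 0.1398] [0.4932 0.2298 0.2261]
top collar fit [0.5042 0.2136] tcp [0.5036 0.215  0.224 ]
top body fit [0.5034 0.215 ] 58
```

View pics/h_scene.png

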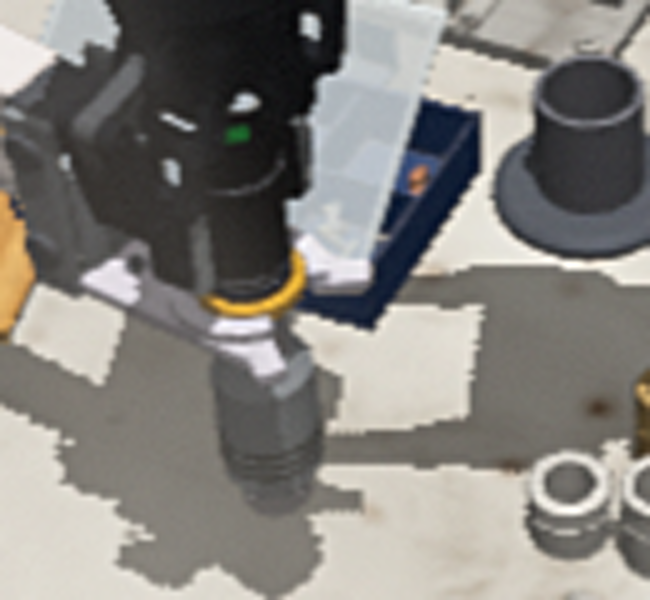

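Emit:
{"api": "arm_command", "payload": {
  "series": [
    [[0,0,0,0,0.1,0,0.8],[0,0,0,0,0,0,0.8],[0,0,0,-0.5,0,0,0.8],[0,0,0,-1,0,0,0.8],[0,0,0,-1.5,0,0,0.8],[0,0,0,-2,0,0,0.8],[0,0,0,-2,0,0,0.8],[0,0,0,-2,0,0,0.8],[0,0,0,-2,0,0,0.8],[0,0,0,0,0,0,0.8]]
  ]
}}

```text
time: 26.1
tool_pos: [0.504, 0.2139, 0.3465]
tcp_rot: [-2.177, 0.1, 2.16]
wrist_force: [1.0, -0.6, 0.4]
width: 0.801
```

Emit:
{"api": "arm_command", "payload": {
  "series": [
    [[0,0,0,-3,0,0,0.8],[0,0,0,-3,0,2,0.8],[0,0,0,-2,3,2,0.8],[0,0,0,0,4,0,0.8],[0,0,0,0,4,0,0.8],[0,0,0,0,4,0,0.8],[0,0,0,0,4,0,0.8],[0,0,0,0,4,0,0.8],[0,0,0,0,0,0,0.8],[0,0,0,0,0,0,0.8]]
  ]
}}

```text
time: 27.1
tool_pos: [0.4374, -0.0185, 0.428]
tcp_rot: [-2.182, 0.098, 2.158]
wrist_force: [0.1, 0.5, 0.4]
width: 0.802
```

```bash
python3 look.py i .178; python3 - <<'E'
from h import *
print(bot.read_state()["tool_pos"],bot.read_state()["time"])
for n in("scene","top"):
    P=cloud(n,np.load(f"pics/i_{n}.npy"));X,Y,Z=P[...,0],P[...,1],P[...,2]
    near=(np.hypot(X-.5025,Y-.2135)<.02)
    print(n,"grinder top z",np.nanpercentile(Z[near&(Z>.2)&(Z<.3)],[50,90,98]))
    for lo,hi in((.195,.245),(.08,.13)):
        g=P[(np.hypot(X-.5025,Y-.2135)<.04)&(Z>lo)&(Z<hi)];print(lo,len(g),g.mean(0))
E
```

```text
scene ring (array([0.5023, 0.2137]), np.float64(0.026441092258872673), 226)
196 260
top ring (array([0.5035, 0.2157]), np.float64(0.025955444721561586), 160)
141 177
[ 0.43755944 -0.01759399  0.4279854 ] 27.2
scene grinder top z [0.23947614 0.25444254 0.25559714]
0.195 382 [0.49191902 0.22489779 0.21996461]
0.08 331 [0.49037275 0.2266267  0.10751807]
top grinder top z [0.25225418 0.25553058 0.25651783]
0.195 121 [0.49516195 0.20151447 0.22146386]
0.08 8 [0.48435219 0.21300596 0.11198841]
```

View pics/i_scene_full.png

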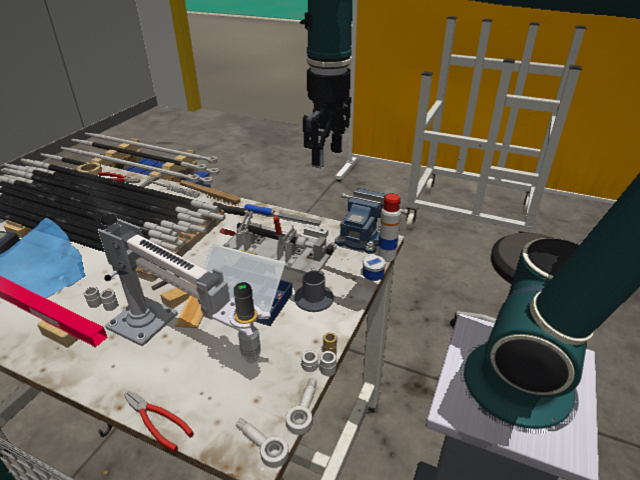

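View pics/i_top.png

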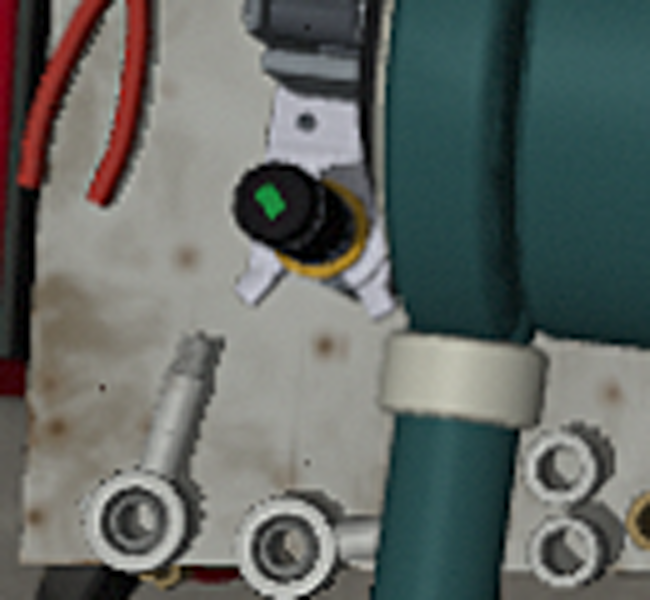

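View pics/i_scene.png

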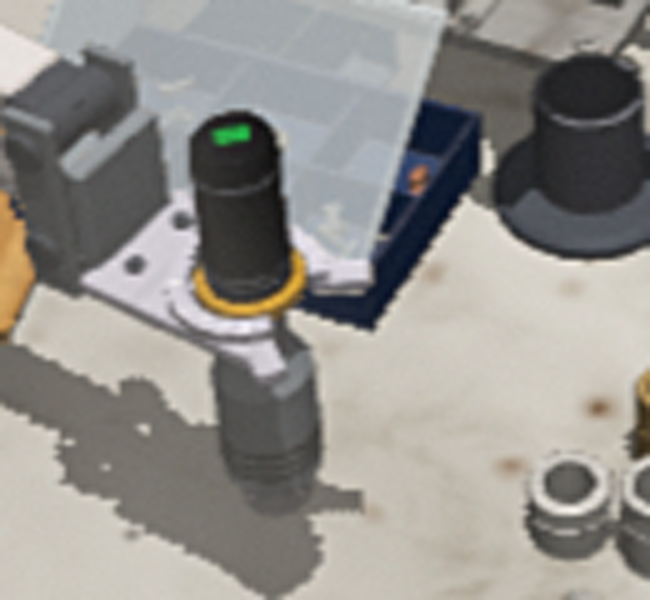

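```bash
python3 -c "
from workcell import bot
print(bot.read_state()['time'],abs(bot.read_state()['joint_vel']).max());print(bot.finish_job())"
```

```text
27.2 0.023269147877056043
the job is handed in; nothing more can be done
None
```

The grinder is hanging nose down in the swing arm's fork with its collar in the recess, and I handed the job in at 27.2 s. `bot.finish_job()` gives no verdict.

I lifted it out of the cup, took its neck in through the fork's mouth and lowered the collar into the recess. Then I rode the arm down about 91 mm along its arc, stopping to average the wrist force. I let go when the load on the gripper was about zero.

**Checks before and after release:**
- **Weight at release:** the averaged vertical force was −0.08 ± 0.08 N. Side forces were under 1 N, the same as the sensor showed before contact.
- **After letting go:** the fork stayed where it was, and the collar fit in the pictures moved less than 1 mm. The top of the grinder is about 0.252–0.256 m above the bench; I expected 0.252 m.
- **Surroundings:** the final scene picture shows the cup, tin and spray can where they were. The gripper is clear, and the joints were nearly still (0.02 rad/s at most) when I handed in.

**What disagreed:**
- **Cameras:** the two views differed by 2–4 mm on positions. I used their average and, before lowering, the collar's position relative to the fork within each view.
- **Wrist force:** single readings scattered by about 0.5 N and sometimes more, so I used averages over 1 to 2 s.

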